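Roll the big can capacitor into the V-block and seat it on the end stop

TASK

The big blue can capacitor lying on the bench mat must be ready for its test leads: gently roll it by its side across the mat, over the bevelled edge and into the groove of the aluminium V-block, so that it lies down in the groove with its plain end pushed up against the V-block's end stop. Only push it with the fingertips or the outside of the fingers; do not grip it, lift it or stand it up. Leave everything else on the bench where it is.

Things in the scene. Friction and masses are not known exactly. Their poses are not given: they have to be found in the camera images.
- capacitor: The big can capacitor: round blue-sleeved can, diameter 51 mm, length 105 mm, about 0.3 kg, lying on its side on the mat left or right of the V-block. Origin mid-axis, 25.5 mm above what it lies on. x axis along the can from terminal end to plain end, roughly away from the robot, up to 0.2 rad off the V-block's x axis; y, z turn as it rolls. It soon stops when not pushed; touched above axis height it may jam instead of rolling.
- plain_end (a point): Centre of the capacitor's flat, closed, bare-metal plain end (the end that goes against the end stop), at x = +52.5 mm of the capacitor.
- terminal_end (a point): Centre of the capacitor's other end, a flat black disc at x = -52.5 mm of the capacitor. Two flat-topped screw-terminal posts, 13 mm in diameter, their centres 22 mm apart, stand out 3.5 mm from it (to x = -56 mm). Pushed at one end only, the can rolls away rather than turning.
- v_block: Low aluminium V-block, fixed on the mat: 170 mm long (x = -95 to +75 mm), 109 mm wide, underside on the mat at z = 0, y = 0 in the middle of the groove. x runs along the groove, away from the robot, to the end stop; z up. The capacitor lying in the groove has its axis at y = 0, 30.9 mm above the underside (friction holds it along the groove), and its middle at x = +14.5 mm when its plain end touches the stop.
- groove_near_end (a point): Bottom line of the groove at the V-block's open near end, x = -95 mm, y = 0, 1.5 mm above its underside. Section, the same all along: 120 degree V in the middle; lips 9.9 mm above the underside at 14.5 to 18 mm either side of the middle; then bevelled flanks of 14 degrees falling to 0.8 mm high at 54.5 mm from the middle. Both sides alike. On a flank the can rolls back down unless held, and squares itself against two fingers.
- stop_face (a point): Point of the end stop's near face where the seated capacitor's axis meets it: x = 67 mm of the V-block, 30.9 mm above its underside. The stop is an upright steel plate 60 mm wide (y), 50 mm high, 8 mm thick.
- bench_mat: Dark grey bench mat, fixed, 600 mm by 940 mm and 3 mm thick, so the mat's top, on which everything here stands, is 3 mm above the white table; origin at the centre of its underside.
- small_can: Bystander: a smaller blue can capacitor standing upright on its plain end behind the end stop, 35 mm in diameter, 62 mm high plus 3.5 mm terminals; origin at the centre of its foot.
- circuit_board: Bystander: green circuit board with black chips, 90 by 70 mm, 14 mm high, lying on the other side of the V-block from the capacitor; origin at the centre of its underside.
- breadboard: Bystander: white solderless breadboard, 165 by 55 mm (x by y), 9 mm high plus chips; origin at the centre of its underside. It lies at the right, far side.
- heat_sink: Bystander: finned aluminium heat sink 60 by 40 mm, 27 mm high; origin at the centre of its underside. It lies on the near edge of the mat on the right.
- screwdriver: Bystander: dark-handled screwdriver 180 mm long, handle 26 mm thick, lying on the near edge of the mat on the left; origin in its middle, at its underside, x along it to the blade.
- solder_reel: Bystander: reel of solder standing on its flange at the right, 62 mm in diameter, 48 mm high; origin at the centre of its foot.
- multimeter: Bystander: dark multimeter lying on its back at the left, 175 by 85 mm (x by y), 48 mm high; origin at the centre of its underside.
Mind the look-alikes: they are no part of the job. What is shaped like the capacitor but brown or turquoise is not meant.

How it is judged (in metres and radians):
On the way:
1. the capacitor has rolled into the groove of the V-block and lies down in it (y of capacitor in the frame of v_block between -0.003 and 0.003 m and z of capacitor in the frame of v_block between 0.0275 and 0.034 m and x of capacitor in the frame of v_block above -0.085 m and angle between the x axis of capacitor and the x axis of v_block, either way round below 0.06 rad), for 0.2 s.
At the end, for the whole second after the job is handed in: The big capacitor lies at rest down in the groove: its axis within 3 mm of the groove's middle, within 3 mm of the seated height and parallel to the groove within 0.06 rad, its plain end no more than 4 mm from the end stop. The other things are within 20 mm of where they were (all of step 1 and x of plain_end in the frame of v_block above 0.063 m and linear speed of capacitor below 0.01 m/s and distance of each of small_can, circuit_board, breadboard, heat_sink, screwdriver, solder_reel, multimeter from where it was at the start of the episode below 0.02 m); the robot touches nothing.
It fails at once if the capacitor is lifted off what it rolls on (its axis more than 50 mm above the table; rolling over the lip needs 38 mm) (height (world z) of capacitor above 0.05 m).
It fails at once if the capacitor is tipped up on its end (axis more than 17 degrees from level) (angle between capacitor's own x axis and vertical below 1.27 rad or angle between capacitor's own x axis and vertical above 1.87 rad).
It fails at once if the capacitor is gripped or pressed hard (more than 40 N from the fingers) (contact force between the fingers and capacitor above 40 N).
It fails at once if the capacitor is pushed with the arm or the gripper's body instead of the fingers (contact force between the arm and capacitor above 2 N).
It fails at once if another thing on the bench is pushed more than 20 mm from its place (distance of any of small_can, circuit_board, breadboard, heat_sink, screwdriver, solder_reel, multimeter from where it was at the start of the episode above 0.02 m).
It also fails if it takes over 56 s, if anything falls off the work surface, if the arm or the gripper's body presses on something with over 40 N, if the wrist force passes 120 N, or if a joint passes its speed limit or range.

ROBOT

A 7-joint arm with a two-finger parallel gripper is mounted at the origin on the work surface. World frame = base frame: x ahead of the robot, y to its left, z up, the work surface at z = 0. Lengths are in mm, angles in rad, forces in N, time in s.
With the tool pointing down it reaches from about 400 to 875 mm from the base axis. Payload 4.4 kg.
Tool frame: the origin (TCP) lies at the very end of the fingers, on their centre line; the grasp point (between the pads) lies 19 mm behind it; z points along the fingers, y is the line along which they close (so a half turn about z gives the same grasp; the last joint's range is limited). The gripper opens to 85 mm and grips with 20 to 120 N. Pads are 22 mm wide; open, the fingers measure 114 mm over their backs; the gripper's body (76 mm by 85 mm) begins 54 mm behind the grasp point. The pads swing forward as they close: fully open they stand 13 mm farther back than shut.
Start: joints at [1.044, 0.628, 0.038, 1.517, -0.027, 0.996, -0.02], TCP at [289.062, -582.204, 200.313] pointing down, gripper open.
Joint ranges: [-3.06, 3.06], [-0.37, 2.12], [-1.25, 1.32], [0.18, 2.47], [-1.1, 4.24], [0.23, 1.98], [-2.94, 2.94]. Speed limits (rad/s): [2.57, 2.57, 3.14, 3.14, 3.14, 3.14, 3.14].

INTERFACE

Orientations are given as [roll, pitch, yaw] about the fixed x, y, z axes, in that order (R = Rz(yaw) Ry(pitch) Rx(roll)).
In Python, from cell import read_state, get_image, camera_info, finish_job gives the robot as it stands.
- The arm moves only by the tool play_rows, never from a script. Its argument "deltas" is one flat list of numbers, 7 for each row, row after row: the shift along the tool's x, y, z in mm, then the turn, a rotation vector about the tool's x, y, z in rad, then the opening, from 0 (shut) to 1 (fully open). In form: [dx, dy, dz, ax, ay, az, grip, dx, dy, dz, ax, ay, az, grip, ...]. A call has 1 to 10 rows; each row is the pose to reach, as a shift and turn from the pose commanded when the call began, along the tool's axes at that moment; what a row does not reach only later rows make up. A row lasts 1/8 s, in which the tool goes at most 62.5 mm and 10.7 degrees, less where a joint would pass 70% of its speed; a pose out of reach is approached as far as the arm can. A call with a gripper value outside its range is refused whole. The fingers move at their own pace and stop on an object; the grip force is fixed at half the most. Time passes only in rows, so rows that repeat a pose let the fingers close. It gives the time, the measured TCP pose, the force, the opening and the grip force at its end, in the units of the state.
- read_state(): the state, without advancing time (a new reading comes with each control period).
- get_image(name): name is "scene" or "side" or "wrist"; returns the picture (384x512x3 uint8, red, green, blue); there is no depth.
- camera_info(name): a dict with "fx", "fy", "cx", "cy" (pixels), "T" (4x4, takes a point from camera to world coordinates). Camera axes: x right, y down, z forward; pixel columns grow to the right and rows downward; lengths in mm; the calibration is good to about 2 mm. The wrist camera is an equidistant fisheye: a pixel r from the principal point sees the ray r / f radians off the axis. A picture is of the moment at which its call begins: read the wrist's pose just before it. camera_info takes no time and is no camera call; for the wrist camera it gives the pose at the moment of the call.
- finish_job(): hands the job in; it is judged then, once.
The state is a dict: "clock": time; "qpos": joint angles; "qd": joint speeds; "tau": joint torques, N m; "eef_pos": TCP position; "tool_rot": TCP orientation; "force": force on the tool from outside, world axes, zero at the start; "torque": the same for the moment, N m; "width": finger opening in mm; "gripper_force": force on a finger pad.
Only numpy, scipy, OpenCV 4.12 (cv2) and the standard library are available. Lean on these libraries where they do the work, as an engineer would, in place of code of your own. Each camera call takes 0.05 s, during which the arm holds its last target. There are 200 camera calls.

## Working session

There is one attempt and no reset: what is moved stays moved. The work goes in short steps, Python scripts to look and compute and a tool call to move; the robot and the scene stay as the last step left them, time stands still between calls to the robot, and variables do not carry over. Pictures are saved under pics/ and viewed, at most 10 in all, crops included, and the job is handed in when it is done.

Besides the shell and the picture viewer there is one more tool, called after ">>>" as name(argument=value, ...) on one line, values as JSON. play_rows: Moves the arm, as the interface text tells. Its arguments: {"type":"object","properties":{"deltas":{"type":"array"}},"required":["deltas"]}

```bash
mkdir -p pics; cat > h.py <<'E'
import numpy as np, cv2
from cell import *
def save(n,f):
    im=get_image(n); cv2.imwrite('pics/'+f,im[:,:,::-1]); return im
def px2w(n,u,v,z):
    c=camera_info(n);T=np.array(c['T']);d=np.array([(u-c['cx'])/c['fx'],(v-c['cy'])/c['fy'],1])
    d=T[:3,:3]@d;o=T[:3,3];return o+d*(z-o[2])/d[2]
def w2px(n,p):
    c=camera_info(n);T=np.array(c['T']);q=T[:3,:3].T@(np.array(p)-T[:3,3])
    return c['fx']*q[0]/q[2]+c['cx'],c['fy']*q[1]/q[2]+c['cy']
E
python3 - <<'E'
from h import *
a=save('scene','a.png');b=save('side','b.png')
cv2.imwrite('pics/a2.png',cv2.resize(a[:,:,::-1],(800,600),interpolation=cv2.INTER_CUBIC))
cv2.imwrite('pics/b2.png',cv2.resize(b[:,:,::-1],(800,600),interpolation=cv2.INTER_CUBIC))
for n in('scene','side'):print(camera_info(n))
print(read_state())
E
```

```text
{'fx': 452.16030801937785, 'fy': 452.16030801937785, 'cx': 255.42068656359464, 'cy': 194.43392472708607, 'T': array([[-8.09933035e-01,  4.18190450e-01, -4.11248375e-01,
         1.04613076e+03],
       [ 5.86517307e-01,  5.74566908e-01, -5.70850521e-01,
         6.95960973e+02],
       [-2.43452871e-03, -7.03554985e-01, -7.10636656e-01,
         8.93140083e+02],
       [ 0.00000000e+00,  0.00000000e+00,  0.00000000e+00,
         1.00000000e+00]])}
{'fx': 364.87612082448396, 'fy': 364.87612082448396, 'cx': 258.5844903344713, 'cy': 195.8924858136892, 'T': array([[-9.70271925e-01, -1.66625176e-01,  1.75523340e-01,
         3.78526564e+02],
       [-2.41413377e-01,  7.17555250e-01, -6.53325374e-01,
         6.56501179e+02],
       [-1.70872389e-02, -6.76276950e-01, -7.36449260e-01,
         7.86044618e+02],
       [ 0.00000000e+00,  0.00000000e+00,  0.00000000e+00,
         1.00000000e+00]])}
{'clock': 0.1, 'qpos': array([ 1.04418519,  0.62923527,  0.03841746,  1.51824026, -0.02698012,
        0.99630501, -0.01999139]), 'qd': array([ 0.00176881, -0.00204964,  0.0014166 , -0.00153551, -0.00026506,
        0.00251167,  0.00079966]), 'tau': array([ 3.29406765e-03, -5.64525747e+01,  1.22994527e+00, -1.93975157e+01,
        1.11173416e-02,  5.36842301e-03, -1.18254709e-05]), 'eef_pos': array([ 288.81001388, -581.64705434,  199.50137   ]), 'tool_rot': array([-3.13992198e+00,  1.58345682e-05,  4.60853295e-01]), 'force': array([-0.38458445,  0.02671678, -0.99967441]), 'torque': array([-0.01652668,  0.03279584, -0.00573835]), 'gripper_force': 0.0, 'width': 85.83851885560107}
```

View pics/a2.png

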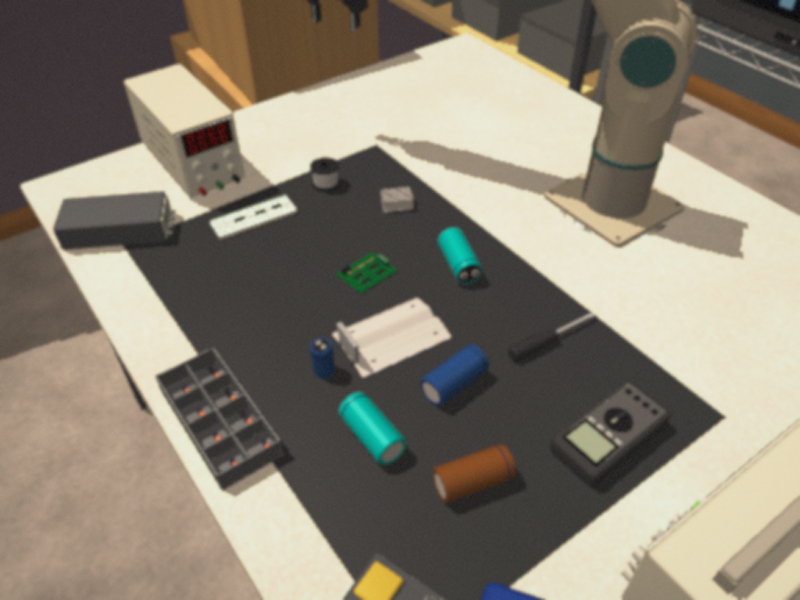

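View pics/b2.png

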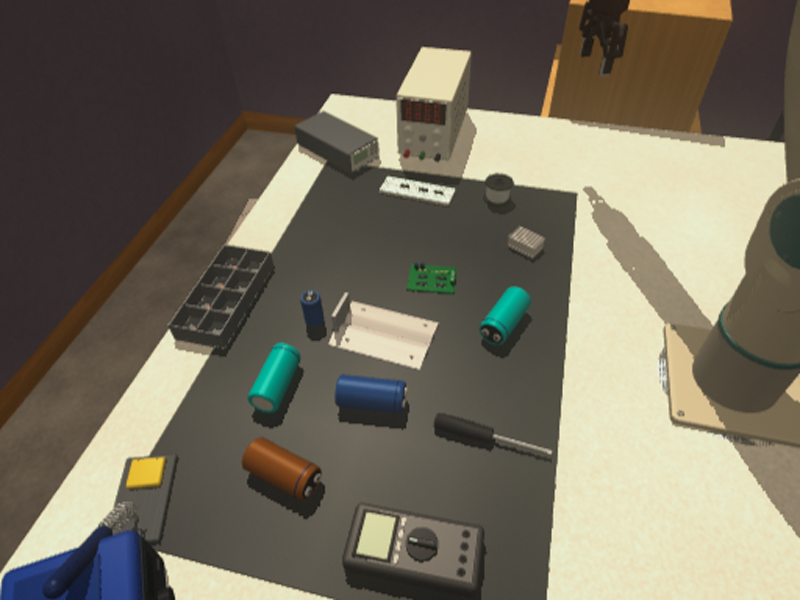

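The scene view (800x600) shows the blue can at about (455,375), with its plain end toward the camera at (432,392), and the V-block at (392,337) with the stop at (345,342). The side view shows the can at (371,393) with terminals on the right, and the V-block at (384,332). So the can lies on the +y side. I'll enlarge both.

```bash
python3 - <<'E'
import cv2,numpy as np
a=cv2.imread('pics/a.png')[185:265,200:330];b=cv2.imread('pics/b.png')[180:270,190:290]
A=cv2.resize(a,(780,480),interpolation=cv2.INTER_CUBIC);B=cv2.resize(b,(600,540),interpolation=cv2.INTER_CUBIC)
cv2.imwrite('pics/a3.png',A);cv2.imwrite('pics/b3.png',B)
E
```

```text
(no output)
```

View pics/a3.png

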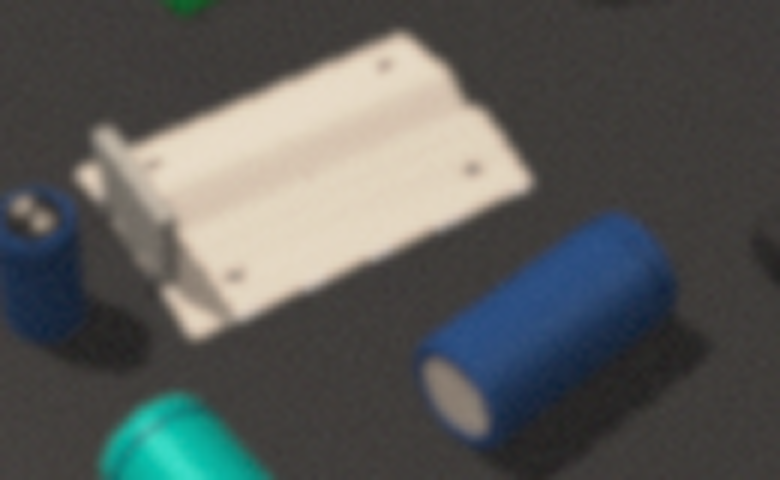

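View pics/b3.png

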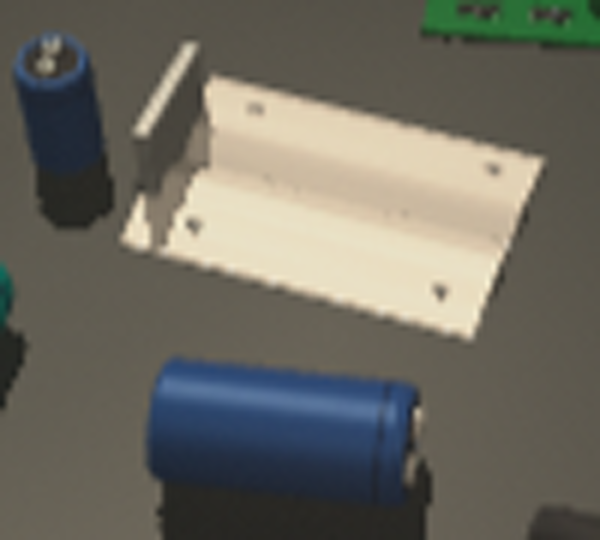

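The crops give V-block corners in the scene crop at (75,172), (402,30), (535,185), (195,340), and in the side crop at (545,158), (473,338), (122,243). The can's plain end centre is at scene crop (458,398). I'll fit the poses.

```bash
cat > fit.py <<'E'
from h import *
from scipy.optimize import least_squares,minimize
def fitv():
    S=[(75,172,75,-54.5),(402,30,-95,-54.5),(535,185,-95,54.5),(195,340,75,54.5)]
    D=[(545,158,-95,-54.5),(473,338,-95,54.5),(122,243,75,54.5)]
    obs=[('scene',200+u/6,185+v/6,x,y) for u,v,x,y in S]+[('side',190+u/6,180+v/6,x,y) for u,v,x,y in D]
    def r(p):
        o=[];c,s=np.cos(p[2]),np.sin(p[2])
        for n,u,v,x,y in obs:
            q=w2px(n,(p[0]+c*x-s*y,p[1]+s*x+c*y,3.8));o+=[q[0]-u,q[1]-v]
        return o
    f=least_squares(r,[600,-50,0]);return f.x,np.round(f.fun,1)
def cyl(p,z):
    t=np.linspace(0,2*np.pi,40);P=[]
    for a in(-52.5,52.5):
        for k in t:
            P.append((p[0]+np.cos(p[2])*a-np.sin(p[2])*25.5*np.cos(k),p[1]+np.sin(p[2])*a+np.cos(p[2])*25.5*np.cos(k),z+25.5*np.sin(k)))
    return P
def mask(im,box):
    u0,u1,v0,v1=box;h=cv2.cvtColor(im,cv2.COLOR_RGB2HSV);m=cv2.inRange(h,(103,110,40),(125,255,255))
    k=np.zeros_like(m);k[v0:v1,u0:u1]=m[v0:v1,u0:u1]
    n,l,s,_=cv2.connectedComponentsWithStats(k);i=1+np.argmax(s[1:,4]);return np.argwhere(l==i)[:,::-1].astype(np.int32)
def fitc(imgs,boxes,p0,z):
    K=4;T={}
    for n in imgs:
        h=cv2.convexHull(mask(imgs[n],boxes[n]));m=np.zeros((384*K,512*K),np.uint8);cv2.fillConvexPoly(m,h*K+K//2,1);T[n]=m
    def cost(p):
        c=0
        for n in T:
            h=cv2.convexHull(np.array([w2px(n,q) for q in cyl(p,z)],np.float32));m=np.zeros_like(T[n])
            cv2.fillConvexPoly(m,np.round((h+.5)*K).astype(np.int32),1);c+=(m^T[n]).sum()/(T[n].sum())
        return c
    f=minimize(cost,p0,method='Nelder-Mead',options=dict(initial_simplex=[p0,p0+[15,0,0],p0+[0,15,0],p0+[0,0,.15]],xatol=.02,fatol=1e-5))
    return f.x,f.fun
E
python3 - <<'E'
from fit import *
p,r=fitv();print(p,r)
rd=lambda f:cv2.imread(f)[:,:,::-1].copy()
c0=np.array([p[0]-5,p[1]+110,0.])
ims={'scene':rd('pics/a.png'),'side':rd('pics/b.png')};bx={'scene':(264,320,215,265),'side':(205,265,235,270)}
for k in(None,'scene','side'):
    i=ims if not k else {k:ims[k]}
    print(k,fitc(i,bx,c0,28.5))
print('plain',px2w('scene',200+458/6,185+398/6,28.5))
for n in('scene','side'): print(n,np.round(w2px(n,[c0[0],c0[1],28.5])))
E
```

```text
[ 5.94526954e+02  3.39342195e+01 -8.65918853e-02] [ 0.5 -0.1  0.3  0.3 -0.1 -0.7  0.4 -0.6 -0.5  0.1 -0.3 -0.3 -0.7 -0.1]Traceback (most recent call last):
  File "<stdin>", line 8, in <module>
  File "fit.py", line 33, in fitc
    f=minimize(cost,p0,method='Nelder-Mead',options=dict(initial_simplex=[p0,p0+[15,0,0],p0+[0,15,0],p0+[0,0,.15]],xatol=.02,fatol=1e-5))
    res = _minimize_neldermead(fun, x0, args, callback, bounds=bounds,
                               **options)
    fxr = func(xr)
    fx = function(np.copy(x), *(wrapper_args + args))
  File "fit.py", line 30, in cost
    h=cv2.convexHull(np.array([w2px(n,q) for q in cyl(p,z)],np.float32));m=np.zeros_like(T[n])
                               ~~~~^^^^^
  File "h.py", line 9, in w2px
    c=camera_info(n);T=np.array(c['T']);q=T[:3,:3].T@(np.array(p)-T[:3,3])
ValueError: time passes only in moves, steps and waits
```

```bash
sed -i '2a import functools\n_ci=camera_info\n_fix=functools.lru_cache(None)(_ci)\ndef camera_info(n): return _ci(n) if n=="wrist" else _fix(n)' h.py
python3 - <<'E'
from fit import *
p,r=fitv();print(p,r)
rd=lambda f:cv2.imread(f)[:,:,::-1].copy()
c0=np.array([p[0]-5,p[1]+110,0.])
ims={'scene':rd('pics/a.png'),'side':rd('pics/b.png')};bx={'scene':(264,320,215,265),'side':(205,265,235,270)}
for k in(None,'scene','side'):
    i=ims if not k else {k:ims[k]}
    q,f=fitc(i,bx,c0,28.5)
    c,s=np.cos(p[2]),np.sin(p[2]);d=q[:2]-p[:2]
    print(k,q,f,'in V',c*d[0]+s*d[1],-s*d[0]+c*d[1],q[2]-p[2])
print('plain',px2w('scene',200+458/6,185+398/6,28.5))
E
```

```text
[ 5.94526954e+02  3.39342195e+01 -8.65918853e-02] [ 0.5 -0.1  0.3  0.3 -0.1 -0.7  0.4 -0.6 -0.5  0.1 -0.3 -0.3 -0.7 -0.1]
None [5.64881783e+02 1.76886095e+02 1.18905919e-01] 0.4037296894431596 in V -41.89710785999469 139.8524482803103 0.205497803888574
scene [5.63906644e+02 1.76910904e+02 1.14398598e-01] 0.1337127651711139 in V -42.870738967728656 139.7928304241291 0.20099048331541008
side [5.66313113e+02 1.72501364e+02 2.21152204e-01] 0.24258645594358058 in V -40.09193258610726 135.60793278029655 0.30774408904206224
plain [617.66012693 185.99278811  28.5       ]
```

```bash
python3 - <<'E'
from fit import *
rd=lambda f:cv2.imread(f)[:,:,::-1].copy()
ims={'scene':rd('pics/a.png'),'side':rd('pics/b.png')};bx={'scene':(264,320,215,265),'side':(205,265,235,270)}
for n in ims:
    m=mask(ims[n],bx[n]);print(n,m.min(0),m.max(0),len(m))
    for q in([565,177,.119],[570,180,.09]):
        h=np.array([w2px(n,a) for a in cyl(q,28.5)]);print(h.min(0),h.max(0))
h=cv2.cvtColor(ims['side'],cv2.COLOR_RGB2HSV);print(h[238:268:2,236].tolist())
E
```

```text
scene [270 221] [311 259] 776
[268.43257631 218.99365566] [313.29257473 259.48795005]
[267.32539267 220.85775153] [312.8096925  261.03785456]
side [215 240] [258 260] 705
[214.34176364 239.02004558] [259.80003218 263.73518129]
[211.86347002 239.13150438] [257.7866155  264.86226509]
[[21, 42, 104], [21, 39, 104], [108, 136, 111], [108, 145, 127], [108, 110, 156], [108, 131, 128], [108, 147, 106], [109, 143, 100], [109, 135, 87], [109, 119, 71], [110, 115, 62], [110, 93, 55], [109, 47, 43], [24, 31, 41], [24, 31, 41]]
```

```bash
sed -i 's/(103,110,40)/(100,60,36)/' fit.py
python3 - <<'E'
from fit import *
p,r=fitv()
rd=lambda f:cv2.imread(f)[:,:,::-1].copy()
c0=np.array([565.,177,.11])
ims={'scene':rd('pics/a.png'),'side':rd('pics/b.png')};bx={'scene':(264,320,215,265),'side':(205,265,235,270)}
for k in(None,'scene','side'):
    i=ims if not k else {k:ims[k]}
    q,f=fitc(i,bx,c0,28.5)
    c,s=np.cos(p[2]),np.sin(p[2]);d=q[:2]-p[:2]
    print(k,q,f,'in V',c*d[0]+s*d[1],-s*d[0]+c*d[1],q[2]-p[2])
E
```

```text
None [5.65820011e+02 1.77968158e+02 1.15919306e-01] 0.14662515979229637 in V -41.055976031795296 141.0115980722827 0.20251119154134192
scene [5.65383826e+02 1.77361463e+02 1.15172416e-01] 0.06677893645961526 in V -41.43805742281293 140.3694538021536 0.20176430106152288
side [5.67048918e+02 1.77903771e+02 1.25636462e-01] 0.07559939520483835 in V -39.826104310614454 141.05373336155264 0.21222834705177643
```

```bash
cat > mv.py <<'E'
from h import *
from scipy.spatial.transform import Rotation as Ro
V=np.array([594.5,33.9,-.0866])
def v2w(x,y):
    c,s=np.cos(V[2]),np.sin(V[2]);return V[0]+c*x-s*y,V[1]+s*x+c*y
def w2v(x,y):
    c,s=np.cos(V[2]),np.sin(V[2]);a,b=x-V[0],y-V[1];return c*a+s*b,-s*a+c*b
def rot(yaw,tilt): return Ro.from_euler('z',yaw)*Ro.from_euler('x',np.pi)*Ro.from_euler('y',-tilt)
def delta(pos,yaw,tilt,base=None):
    s=read_state(); b=base or (s['eef_pos'],Ro.from_euler('xyz',s['tool_rot']))
    R=b[1];d=R.inv().apply(np.array(pos)-b[0]);w=(R.inv()*rot(yaw,tilt)).as_rotvec()
    return np.round(d,1).tolist()+np.round(w,3).tolist()
E
python3 - <<'E'
from mv import *
k=.64
print('brown',px2w('scene',475*k,475*k,28),'mm',px2w('scene',610*k,430*k,40),'turq',px2w('scene',372*k,428*k,28),'drv',px2w('scene',530*k,345*k,15))
c=np.array([566,178.]);ya=.117;n=np.array([-np.sin(ya),np.cos(ya)])
p=c+n*57
print(p,delta([*p,130],np.pi/2+ya,.15),delta([*p,14],np.pi/2+ya,.15))
E
```

```text
brown [656.51353214 334.14453285  28.        ] mm [456.67072807 397.18850088  40.        ] turq [728.09261547 185.37434222  28.        ] drv [419.22710084 195.45793951  15.        ]
[559.34620491 234.61030835] [605.3, -610.7, 70.5, -0.093, -0.132, -1.224] [605.3, -610.5, 186.5, -0.093, -0.132, -1.224]
```

>>> play_rows(deltas=[605.3,-610.7,70.5,-0.093,-0.132,-1.224,0.6,605.3,-610.7,70.5,-0.093,-0.132,-1.224,0.6,605.3,-610.7,70.5,-0.093,-0.132,-1.224,0.6,605.3,-610.7,70.5,-0.093,-0.132,-1.224,0.6,605.3,-610.7,70.5,-0.093,-0.132,-1.224,0.6,605.3,-610.7,70.5,-0.093,-0.132,-1.224,0.6,605.3,-610.7,70.5,-0.093,-0.132,-1.224,0.6,605.3,-610.7,70.5,-0.093,-0.132,-1.224,0.6,605.3,-610.7,70.5,-0.093,-0.132,-1.224,0.6,605.3,-610.7,70.5,-0.093,-0.132,-1.224,0.6])

```text
clock: 1.35
eef_pos: [485.4, 10.9, 149.0]
tool_rot: [3.142, 0.152, 1.687]
force: [-0.1, -0.2, 0.3]
width: 51.1
gripper_force: 0.0
```

```bash
python3 - <<'E'
from mv import *
s=read_state();print(s['clock'],s['eef_pos'],s['tool_rot'],s['width'],delta([559.3,234.6,130],np.pi/2+.117,.15))
E
```

```text
1.35 [485.43487618  10.89555504 148.99129321] [3.14158289 0.1518668  1.68719308] 51.09002423458398 [214.0, 99.3, -13.5, -0.0, 0.002, -0.001]
```

>>> play_rows(deltas=[214,99.3,-13.5,0,0,0,0.6,214,99.3,-13.5,0,0,0,0.6,214,99.3,-13.5,0,0,0,0.6,214,99.3,-13.5,0,0,0,0.6,214,99.3,-13.5,0,0,0,0.6,214,99.3,-13.5,0,0,0,0.6])

```text
clock: 2.1
eef_pos: [558.4, 231.5, 129.7]
tool_rot: [-3.14, 0.153, 1.687]
force: [-0.1, -0.2, 0.5]
width: 51.3
gripper_force: 0.0
```

```bash
python3 - <<'E'
from mv import *
s=read_state();print(s['clock'],s['eef_pos'],s['tool_rot'],delta([559.3,234.6,15],np.pi/2+.117,.15))
a=save('wrist','w1.png');cv2.imwrite('pics/w1b.png',cv2.resize(a[:,:,::-1],(800,600),interpolation=cv2.INTER_CUBIC))
E
```

```text
2.1 [558.39847574 231.53522416 129.71605212] [-3.14018704  0.15322984  1.68722387] [20.4, 1.4, 112.9, -0.001, 0.003, -0.001]
```

View pics/w1b.png

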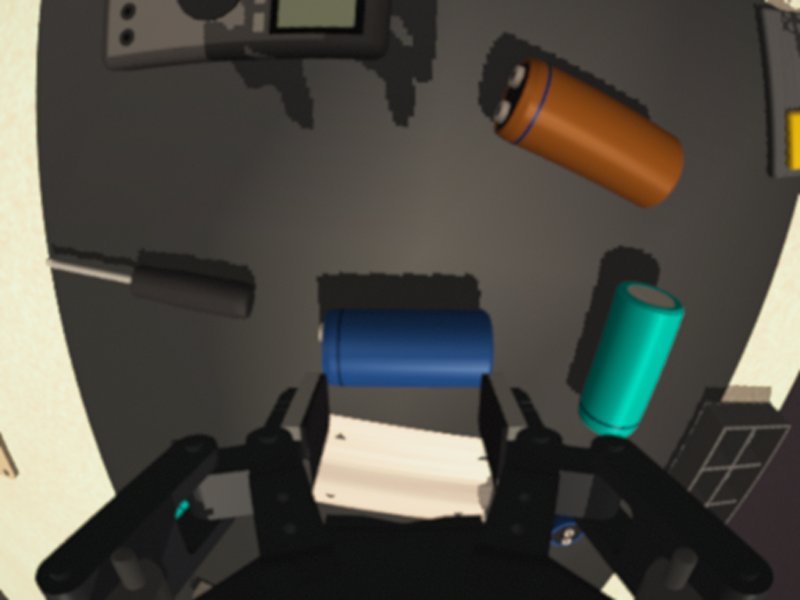

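The wrist view shows the blue can at (322–492, 308–388), parallel to the finger line and centred between the fingers at x≈403. Nothing lies behind it where the fingers go down. I'll lower.

>>> play_rows(deltas=[20,1,40,0,0,0,0.6,20,1,80,0,0,0,0.6,20,1,113,0,0,0,0.6,20,1,113,0,0,0,0.6,20,1,113,0,0,0,0.6])

```text
clock: 2.78
eef_pos: [560.5, 235.3, 16.9]
tool_rot: [3.14, 0.151, 1.686]
force: [0.8, 0.3, 0.2]
width: 51.2
gripper_force: 0.0
```

```bash
python3 - <<'E'
from mv import *
s=read_state();print(s['clock'],s['eef_pos'],s['tool_rot'],s['force'])
c=np.array([566,178.]);ya=.117;n=np.array([-np.sin(ya),np.cos(ya)])
print('d',(s['eef_pos'][:2]-c)@n)
# push so can axis at V y=70 (mid), z: +tool
for dd in (0,-25,-50,-68):
    q=c+n*dd;print(dd,w2v(*q),delta([*(q+n*37),15],np.pi/2+ya,.15))
E
```

```text
2.775 [560.51632875 235.26173874  16.92879622] [3.13982086 0.15101614 1.68587443] [0.80900076 0.33394061 0.16028617]
d 57.51038441115855
0 (np.float64(-40.856665980303525), np.float64(141.09497809976762)) [-20.0, -1.2, 5.0, 0.001, 0.001, -0.002]
-25 (np.float64(-35.80175909334292), np.float64(116.611352625501)) [-44.7, -1.2, 8.8, 0.001, 0.001, -0.002]
-50 (np.float64(-30.74685220638233), np.float64(92.12772715123435)) [-69.4, -1.1, 12.5, 0.001, 0.001, -0.002]
-68 (np.float64(-27.107319247770718), np.float64(74.49951680976238)) [-87.2, -1.1, 15.2, 0.001, 0.001, -0.002]
```

>>> play_rows(deltas=[-8,0,2,0,0,0,0.6,-15,0,3.2,0,0,0,0.6,-19,0,3.9,0,0,0,0.6,-23,0,4.5,0,0,0,0.6,-27,0,5,0,0,0,0.6,-31,0,5.7,0,0,0,0.6,-35,0,6.3,0,0,0,0.6,-39,0,6.9,0,0,0,0.6,-43,0,7.5,0,0,0,0.6,-43,0,7.5,0,0,0,0.6])

```text
clock: 4.03
eef_pos: [564.9, 192.1, 15.0]
tool_rot: [3.141, 0.151, 1.687]
force: [-0.1, 1.5, 1.2]
width: 51.4
gripper_force: 0.8
```

```bash
cat > look.py <<'E'
from fit import *; from mv import *
import sys
s=read_state();print(s['clock'],s['eef_pos'],s['tool_rot'],s['force'])
p0=np.array([float(a) for a in sys.argv[1:4]]);z=float(sys.argv[4])
ims={n:get_image(n) for n in('scene','side')}
for k in(None,'scene','side'):
    bx={}
    for n in ims:
        h=np.array([w2px(n,a) for a in cyl(p0,z)]);l=h.min(0)-5;u=h.max(0)+6;bx[n]=(int(l[0]),int(u[0]),int(l[1]),int(u[1]))
    q,f=fitc(ims if not k else {k:ims[k]},bx,p0,z)
    print(k,np.round(q,3),round(f,3),'V',np.round(w2v(*q[:2]),1),round(q[2]-V[2],3))
a=cv2.cvtColor(ims['side'],cv2.COLOR_RGB2BGR)[165:275,180:300];b=cv2.cvtColor(ims['scene'],cv2.COLOR_RGB2BGR)[165:275,200:320]
cv2.imwrite('pics/'+sys.argv[5],np.hstack([cv2.resize(i,(400,367),interpolation=cv2.INTER_CUBIC) for i in(a,b)]))
E
python3 look.py 568.5 152 .117 28.5 c1.png
```

```text
4.025 [564.86268791 192.05521904  14.95855235] [3.14111839 0.15140395 1.68679499] [-0.0690537   1.48474917  1.22368772]
None [5.65819e+02 1.77335e+02 1.15000e-01] 1.108 V [-41.  140.4] 0.202
scene [5.64423e+02 1.77388e+02 9.00000e-02] 0.426 V [-42.4 140.3] 0.177
side [5.66819e+02 1.74796e+02 2.08000e-01] 0.639 V [-39.8 138. ] 0.294
```

View pics/c1.png

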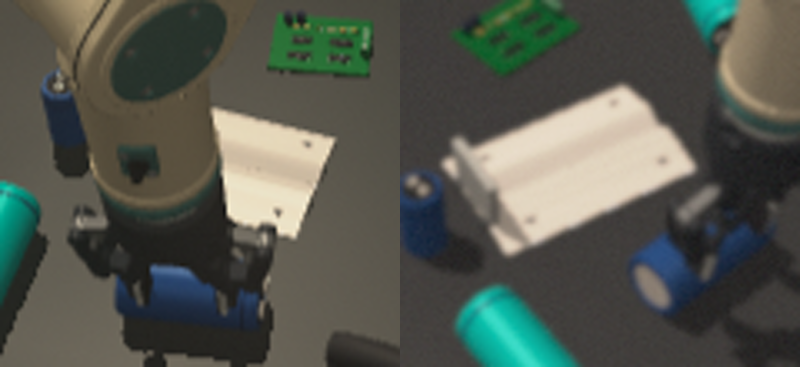

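The crops show the can about where it was, with fingertips at (142,300) and (222,305) overlapping its middle in the side view. I'll check the geometry before pushing more.

```bash
python3 - <<'E'
from mv import *
s=read_state();R=Ro.from_euler('xyz',s['tool_rot'])
for dz in(0,-5,-10):
  for sx in(-11,0,11):
    o=[]
    for sy in(-32,32):
        p=s['eef_pos']+R.apply([sx,sy,dz]);u=w2px('side',p);w=w2px('scene',p)
        o+=[((u[0]-180)*3.333,(u[1]-165)*3.333),(400+(w[0]-200)*3.333,(w[1]-165)*3.333)]
    print(dz,sx,np.round(o).tolist())
for t in [(566,178,28.5),(566,153,28.5)]: 
  u=w2px('side',t);print((u[0]-180)*3.333,(u[1]-165)*3.333)
a=get_image('wrist');cv2.imwrite('pics/w2.png',cv2.resize(a[:,:,::-1],(800,600),interpolation=cv2.INTER_CUBIC))
E
```

```text
0 -11 [[232.0, 306.0], [735.0, 238.0], [147.0, 297.0], [675.0, 285.0]]
0 0 [[230.0, 319.0], [746.0, 248.0], [145.0, 311.0], [685.0, 295.0]]
0 11 [[228.0, 333.0], [756.0, 258.0], [142.0, 324.0], [696.0, 305.0]]
-5 -11 [[231.0, 303.0], [737.0, 235.0], [147.0, 294.0], [676.0, 281.0]]
-5 0 [[229.0, 316.0], [747.0, 244.0], [144.0, 308.0], [686.0, 291.0]]
-5 11 [[227.0, 330.0], [758.0, 254.0], [141.0, 322.0], [697.0, 301.0]]
-10 -11 [[231.0, 300.0], [738.0, 231.0], [146.0, 291.0], [677.0, 277.0]]
-10 0 [[229.0, 314.0], [748.0, 241.0], [143.0, 305.0], [688.0, 288.0]]
-10 11 [[227.0, 328.0], [759.0, 251.0], [141.0, 319.0], [698.0, 298.0]]
189.98490608518873 288.357738489699
199.24256418417613 261.3459196529426
```

View pics/w2.png

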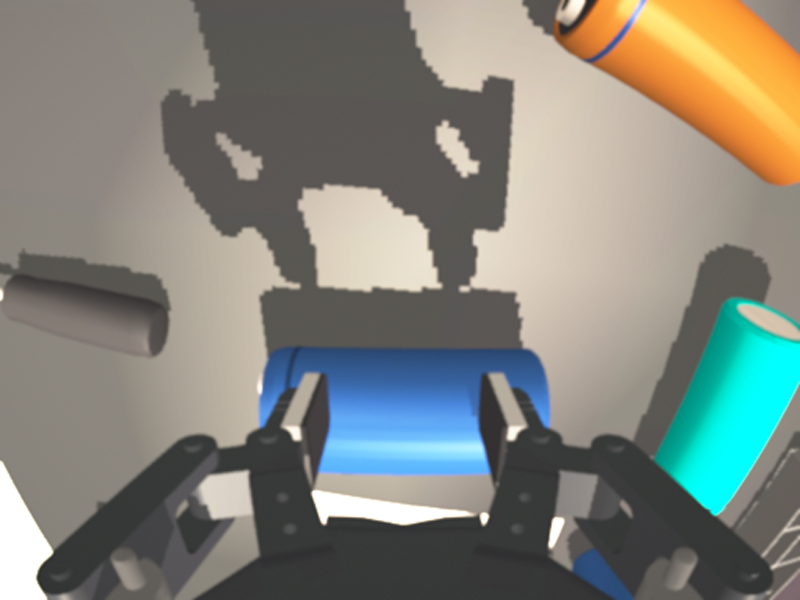

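The wrist view shows the can at rows 348–475, with the fingertips at about (310,375) and (495,375) overlapping it on its near (+y) side. I'll fit the can from the wrist image to see whether it has moved.

```bash
cat > wr.py <<'E'
from fit import *; from mv import *
def wpx(C,p):
    T=np.array(C['T']);q=T[:3,:3].T@(np.array(p)-T[:3,3]);th=np.arctan2(np.hypot(q[0],q[1]),q[2]);r=np.hypot(q[0],q[1])
    f=C['fx']*th/r;return C['cx']+f*q[0],C['cy']+f*q[1]
def wfit(im,C,p0,z,hi=False):
    import fit
    h=np.array([wpx(C,a) for a in cyl(p0,z)]);l=np.maximum(h.min(0)-12,0).astype(int);u=(h.max(0)+12).astype(int)
    m=mask(im,(l[0],u[0],l[1],min(u[1],384)));print('mask',m.min(0),m.max(0))
    T=cv2.fillConvexPoly(np.zeros((1536,2048),np.uint8),cv2.convexHull(m)*4+2,1)
    def cost(p):
        # dense end rims; silhouette hull (fisheye bends the sides slightly)
        g=cv2.convexHull(np.array([wpx(C,a) for a in cyl(p,z)],np.float32))
        return int((cv2.fillConvexPoly(np.zeros_like(T),np.round((g+.5)*4).astype(np.int32),1)^T).sum())/T.sum()
    p0=np.array(p0,float)
    r=minimize(cost,p0,method='Nelder-Mead',options=dict(initial_simplex=[p0,p0+[15,0,0],p0+[0,15,0],p0+[0,0,.15]],xatol=.02,fatol=1e-5))
    print('can',np.round(r.x,3),round(r.fun,3),'V',np.round(w2v(*r.x[:2]),1),round(r.x[2]-V[2],3));return r.x
E
python3 - <<'E'
from wr import *
s=read_state();C=camera_info('wrist');a=get_image('wrist')
R=Ro.from_euler('xyz',s['tool_rot']);T=np.array(C['T'])
print({k:C[k] for k in('fx','cx','cy')},'cam in tool',R.inv().apply(T[:3,3]-s['eef_pos']),'axis',R.inv().apply(T[:3,2]))
wfit(a,C,[566,170,.117],28.5)
for dz in(0,-5,-10,-20,-30):
  print(dz,[np.round(np.array(wpx(C,s['eef_pos']+R.apply([sx,sy,dz])))/.64).tolist() for sy in(-26,26) for sx in(-11,11)])
E
```

```text
{'fx': 297.3186396354542, 'cx': 258.1427338673619, 'cy': 196.83950820134035} cam in tool [  74.54808387    0.63906416 -173.22471607] axis [-2.91539365e-01  6.81235888e-04  9.56558589e-01]
mask [166 222] [351 304]
can [5.67057e+02 1.76001e+02 1.10000e-01] 0.102 V [-39.6 139.2] 0.197
0 [[339.0, 383.0], [336.0, 333.0], [464.0, 383.0], [467.0, 333.0]]
-5 [[338.0, 388.0], [335.0, 338.0], [465.0, 388.0], [468.0, 338.0]]
-10 [[336.0, 394.0], [333.0, 342.0], [467.0, 394.0], [470.0, 342.0]]
-20 [[333.0, 406.0], [329.0, 352.0], [470.0, 406.0], [474.0, 352.0]]
-30 [[329.0, 419.0], [325.0, 364.0], [474.0, 419.0], [478.0, 364.0]]
```

The can has not moved. All three cameras put the fingertips about 35–40 mm behind the nominal TCP. To find the true tip height, I'll back off from the can and lower slowly until I feel the mat.

>>> play_rows(deltas=[20,0,-3,0,0,0,0.6,45,0,-6,0,0,0,0.6,45,0,-2,0,0,0,0.6,45,0,1,0,0,0,0.6,45,0,4,0,0,0,0.6,45,0,4,0,0,0,0.6])

```text
clock: 4.97
eef_pos: [559.5, 234.7, 3.5]
tool_rot: [-3.141, 0.152, 1.686]
force: [-0.9, 0.3, 0.0]
width: 51.2
gripper_force: 0.0
```

```bash
python3 - <<'E'
from wr import *
s=read_state();print(s['eef_pos'],s['force'])
C=camera_info('wrist');a=get_image('wrist');wfit(a,C,[567,176,.117],28.5)
b=get_image('side')
A=cv2.resize(a[200:330,150:375,::-1],(800,462),interpolation=cv2.INTER_CUBIC);cv2.imwrite('pics/w3.png',A)
cv2.imwrite('pics/s3.png',b[:,:,::-1])
E
```

```text
[559.54605305 234.69726809   3.54207297] [-0.90971455  0.31863923  0.00677122]
mask [199 284] [317 336]
can [ 5.79979e+02  1.75762e+02 -1.47000e-01] 1.013 V [-26.7 140.1] -0.061
```

View pics/w3.png

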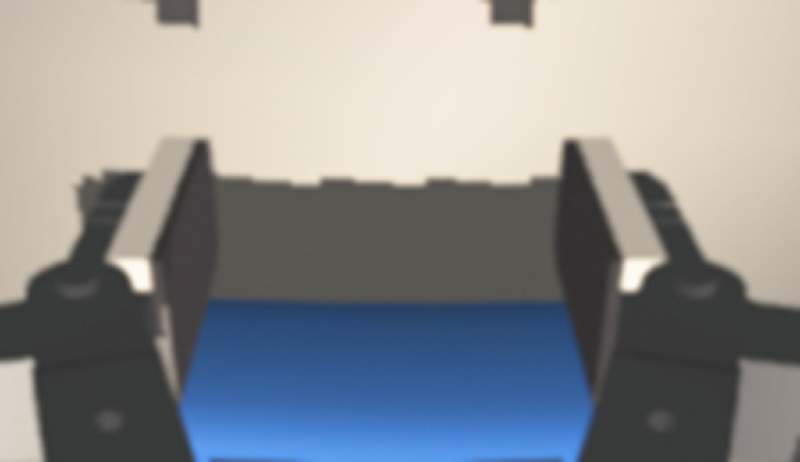

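The enlarged wrist crop shows the pad tips at (208,138) and (570,138), with their shadows well away at (178,20) and (512,20). So the tips are clearly above the mat even though the TCP reads z=3.5. I'll go on lowering carefully.

>>> play_rows(deltas=[0.3,0,2,0,0,0,0.6,0.6,0,4,0,0,0,0.6,0.6,0,4,0,0,0,0.6])

```text
clock: 5.45
eef_pos: [559.4, 235.6, -0.3]
tool_rot: [-3.141, 0.152, 1.687]
force: [-0.3, -0.4, -0.6]
width: 51.1
gripper_force: 0.0
```

>>> play_rows(deltas=[0.3,0,2,0,0,0,0.6,0.6,0,4,0,0,0,0.6,0.9,0,6,0,0,0,0.6,0.9,0,6,0,0,0,0.6])

```text
clock: 5.95
eef_pos: [559.4, 235.7, -6.4]
tool_rot: [-3.141, 0.152, 1.687]
force: [0.4, 0.3, 0.5]
width: 51.3
gripper_force: 0.0
```

>>> play_rows(deltas=[0.5,0,3,0,0,0,0.6,0.9,0,6,0,0,0,0.6,1.2,0,8,0,0,0,0.6,1.2,0,8,0,0,0,0.6])

```text
clock: 6.45
eef_pos: [559.5, 235.7, -14.5]
tool_rot: [-3.141, 0.152, 1.687]
force: [-0.3, 0.5, -0.1]
width: 51.4
gripper_force: 0.0
```

```bash
python3 - <<'E'
from wr import *
s=read_state();print(s['eef_pos'],s['force'])
b=get_image('side');a=get_image('wrist')
P=cv2.resize(b[205:285,195:295,::-1],(500,400),interpolation=cv2.INTER_CUBIC)
Q=cv2.resize(a[200:330,160:360,::-1],(300,195));P[:195,200:]=P[:195,200:]
cv2.imwrite('pics/s4.png',np.hstack([P,cv2.copyMakeBorder(Q,0,205,0,0,cv2.BORDER_CONSTANT)]))
E
```

```text
[559.45289251 235.67288017 -14.53422667] [-0.32255083  0.51080748 -0.12988824]
```

View pics/s4.png

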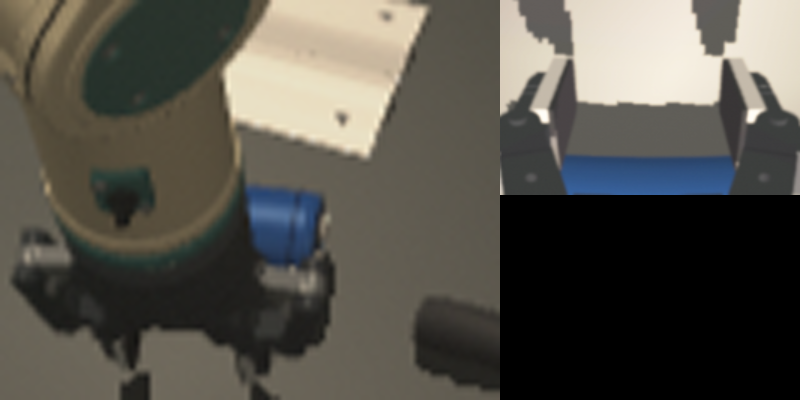

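The side crop shows the tips at about (130,365) and (245,365), nearly meeting their shadows. In the wrist inset the shadow tips are also almost at the pads, so the tips are close to the mat. I'll feel for contact in small steps.

>>> play_rows(deltas=[0.2,0,1,0,0,0,0.6,0.3,0,2,0,0,0,0.6,0.5,0,3,0,0,0,0.6,0.5,0,3,0,0,0,0.6])

```text
clock: 7.05
eef_pos: [559.5, 235.7, -17.4]
tool_rot: [-3.142, 0.152, 1.687]
force: [0.5, 0.6, -0.0]
width: 51.3
gripper_force: 0.0
```

>>> play_rows(deltas=[0.2,0,1,0,0,0,0.6,0.3,0,2,0,0,0,0.6,0.5,0,3,0,0,0,0.6,0.5,0,3,0,0,0,0.6])

```text
clock: 7.55
eef_pos: [559.5, 235.8, -20.5]
tool_rot: [-3.141, 0.152, 1.687]
force: [-0.6, -0.2, 0.5]
width: 51.3
gripper_force: 0.0
```

>>> play_rows(deltas=[0.2,0,1,0,0,0,0.6,0.3,0,2,0,0,0,0.6,0.5,0,3,0,0,0,0.6,0.5,0,3,0,0,0,0.6])

```text
clock: 8.05
eef_pos: [559.5, 235.8, -23.5]
tool_rot: [-3.142, 0.152, 1.687]
force: [-0.3, -0.2, -0.1]
width: 51.3
gripper_force: 0.0
```

>>> play_rows(deltas=[0.2,0,1,0,0,0,0.6,0.3,0,2,0,0,0,0.6,0.5,0,3,0,0,0,0.6,0.5,0,3,0,0,0,0.6])

```text
clock: 8.55
eef_pos: [559.5, 235.9, -26.6]
tool_rot: [-3.142, 0.152, 1.687]
force: [-0.0, -0.4, -0.2]
width: 51.2
gripper_force: 0.0
```

No contact yet, which fits the camera estimate: the true tips sit about 34 mm behind the reported TCP, so they are now about 6–8 mm high. That is a good pushing height, and the body stays well above the can. I'll push now, slightly higher.

>>> play_rows(deltas=[-8,0,-1.8,0,0,0,0.6,-16,0,-0.6,0,0,0,0.6,-22,0,0.3,0,0,0,0.6,-26,0,0.9,0,0,0,0.6,-30,0,1.5,0,0,0,0.6,-34,0,2.1,0,0,0,0.6,-38,0,2.7,0,0,0,0.6,-42,0,3.3,0,0,0,0.6,-46,0,3.9,0,0,0,0.6,-46,0,3.9,0,0,0,0.6])

```text
clock: 9.8
eef_pos: [565.0, 189.5, -23.4]
tool_rot: [3.142, 0.152, 1.687]
force: [0.1, 0.2, 0.5]
width: 51.3
gripper_force: 0.0
```

```bash
cat > wl.py <<'E'
# can pose from the wrist camera by its axis: upper edge row and x extents vs predicted
from wr import *
def obs(im,save=None):
    h=cv2.cvtColor(im,cv2.COLOR_RGB2HSV);m=cv2.inRange(h,(100,110,50),(125,255,255));m[:190]=0
    n,l,s,_=cv2.connectedComponentsWithStats(m);i=1+np.argmax(s[1:,4]);return l==i,s[i]
if __name__=='__main__':
    s=read_state();C=camera_info('wrist');a=get_image('wrist');m,st=obs(a);print(s['clock'],s['eef_pos'],s['force'],st)
    r=[(c,np.argwhere(m[:,c])[:,0].min()) for c in(225,240,258,276,290) if m[:,c].any()];print(r)
    # upper image edge = silhouette on +y side: tangent ray; axis assumed z=zc
    import sys;zc=float(sys.argv[1]);T=np.array(C['T']);P=[]
    for c,v in r:
        x,y=c+.5-C['cx'],v-C['cy'];rr=np.hypot(x,y);th=rr/C['fx'];d=T[:3,:3]@np.array([np.sin(th)*x/rr,np.sin(th)*y/rr,np.cos(th)]);o=T[:3,3]
        # in plane across the axis (dir ~ yaw): find y so the distance ray-axis=25.5
        ya=float(sys.argv[2]);n=np.array([-np.sin(ya),np.cos(ya),0]);dn,dz=d@n,d[2];L=np.hypot(dn,dz)
        # offset of axis from ray along n at height zc
        t=(zc-o[2])/dz;q=o+d*t;q=q-n*25.5*L/abs(dz);P.append(q)
    P=np.array(P);k=np.polyfit(P[:,0],P[:,1],1);print(np.round(P,1).tolist(),'yaw',np.arctan(k[0]),'V y mid',w2v(*P[len(P)//2][:2]),'mean',P.mean(0))
E
python3 wl.py 28.5 .117
```

```text
9.8 [565.00019785 189.49941049 -23.37109317] [0.07391263 0.21861909 0.5047509 ] [ 200  282  117   53 5373]
[(225, np.int64(283)), (240, np.int64(283)), (258, np.int64(283)), (276, np.int64(283)), (290, np.int64(283))]
[[553.8, 154.9, 28.5], [561.1, 156.0, 28.5], [569.8, 157.1, 28.5], [578.4, 158.0, 28.5], [585.3, 158.6, 28.5]] yaw 0.11523388220736672 V y mid (np.float64(-35.302754172660094), np.float64(120.5540067128798)) mean [569.67682378 156.90921297  28.5       ]
```

The can is rolling straight: it moved 20 mm with its yaw still 0.115. I'll go on.

>>> play_rows(deltas=[-3,0,0.5,0,0,0,0.6,-7,0,1,0,0,0,0.6,-11,0,1.6,0,0,0,0.6,-15,0,2.2,0,0,0,0.6,-19,0,2.8,0,0,0,0.6,-23,0,3.4,0,0,0,0.6,-27,0,4,0,0,0,0.6,-31,0,4.6,0,0,0,0.6,-35,0,5.2,0,0,0,0.6,-35,0,5.2,0,0,0,0.6])

```text
clock: 11.1
eef_pos: [569.1, 154.3, -23.2]
tool_rot: [3.142, 0.152, 1.687]
force: [-0.5, -1.2, 0.7]
width: 51.3
gripper_force: 0.0
```

```bash
python3 wl.py 28.5 .117
```

```text
11.1 [569.10699342 154.33604054 -23.21505172] [-0.50144798 -1.21127264  0.68812296] [ 200  282  117   53 5398]
[(225, np.int64(282)), (240, np.int64(283)), (258, np.int64(283)), (276, np.int64(283)), (290, np.int64(283))]
[[557.9, 120.4, 28.5], [565.2, 120.7, 28.5], [573.9, 121.8, 28.5], [582.6, 122.7, 28.5], [589.4, 123.3, 28.5]] yaw 0.09636493302503231 V y mid (np.float64(-28.161827204131193), np.float64(85.76828678466191)) mean [573.77292432 121.79041334  28.5       ]
```

```bash
cat > plan.py <<'E'
from mv import *
def h(y): return 0 if y>54.5 else min(9.9,.8+(54.5-y)*.25)
def tcp(x,y,a,z):
    zc=28.5 if y>58 else 3+h(y)+26.3
    g=40.5-.1535*(zc-z);ya=V[2]+a;c=np.array(v2w(x,y));p=c+g*np.array([-np.sin(ya),np.cos(ya)]);return [*p,z],np.pi/2+ya
def rows(L):
    for x,y,a,z in L:
        p,w=tcp(x,y,a,z);print(y,a,delta(p,w,.152))
E
python3 - <<'E'
from plan import *
s=read_state();print(np.round(tcp(-30,85.8,.203,-23.2)[0],1),s['eef_pos'])
L=[(-30+.2*k,85.8-k,.203,-23+k*.1) for k in(4,8,12,16)]
L+=[(-27+.12*4*k,70-4*k,.203-.033*k,-21.4+.5*k) for k in range(1,7)]
rows(L)
E
```

```text
[568.3 154.3 -23.2] [569.07578551 154.74755306 -23.21872752]
81.8 0.203 [-4.4, -0.9, 0.0, 0.0, -0.0, -0.0]
77.8 0.203 [-8.4, -0.9, 0.3, 0.0, -0.0, -0.0]
73.8 0.203 [-12.4, -0.9, 0.5, 0.0, -0.0, -0.0]
69.8 0.203 [-16.5, -1.0, 0.7, 0.0, -0.0, -0.0]
66 0.17 [-20.2, -0.4, 0.7, 0.005, -0.0, 0.032]
62 0.137 [-24.2, 0.4, 0.9, 0.01, -0.0, 0.065]
58 0.10400000000000001 [-28.4, 1.1, 1.0, 0.015, -0.0, 0.098]
54 0.07100000000000001 [-32.6, 1.9, 1.1, 0.02, -0.0, 0.13]
50 0.038000000000000006 [-36.9, 2.6, 1.3, 0.025, -0.0, 0.163]
46 0.0050000000000000044 [-41.2, 3.3, 1.4, 0.03, -0.0, 0.196]
```

```bash
python3 - <<'E'
from plan import *
L=[(-30+.2*k,85.8-k,.203,-23+k*.1) for k in(4,8,12,16,20,24,28)]
L+=[(-24.4,55.5,.18,-20),(-24,53,.155,-19.7),(-24,50.5,.13,-19.4)]
rows(L)
E
```

```text
81.8 0.203 [-4.4, -0.9, 0.0, 0.0, -0.0, -0.0]
77.8 0.203 [-8.4, -0.9, 0.3, 0.0, -0.0, -0.0]
73.8 0.203 [-12.4, -0.9, 0.5, 0.0, -0.0, -0.0]
69.8 0.203 [-16.5, -1.0, 0.7, 0.0, -0.0, -0.0]
65.8 0.203 [-20.5, -1.0, 0.9, 0.0, -0.0, -0.0]
61.8 0.203 [-24.5, -1.0, 1.1, 0.0, -0.0, -0.0]
57.8 0.203 [-28.7, -1.0, 1.3, 0.0, -0.0, -0.0]
55.5 0.18 [-30.9, -0.7, 1.5, 0.004, -0.0, 0.023]
53 0.155 [-33.6, -0.0, 1.6, 0.007, -0.0, 0.047]
50.5 0.13 [-36.2, 0.3, 1.7, 0.011, -0.0, 0.072]
```

>>> play_rows(deltas=[-4.4,0,0.2,0,0,0,0.6,-8.4,0,0.4,0,0,0,0.6,-12.4,0,0.6,0,0,0,0.6,-16.5,0,0.8,0,0,0,0.6,-20.5,0,1,0,0,0,0.6,-24.5,0,1.1,0,0,0,0.6,-28.7,0,1.3,0,0,0,0.6,-31,0,1.5,0.004,0,0.023,0.6,-33.6,0,1.6,0.007,0,0.047,0.6,-36.2,0.3,1.7,0.011,0,0.072,0.6])

```text
clock: 12.4
eef_pos: [573.6, 119.3, -19.4]
tool_rot: [3.141, 0.151, 1.613]
force: [0.0, 1.1, 1.2]
width: 51.3
gripper_force: 0.6
```

```bash
python3 wl.py 30 .05; python3 - <<'E'
from plan import *
s=read_state();print(s['tool_rot'],w2v(*s['eef_pos'][:2]))
L=[(-24,50.5-2.5*k,.13-.026*k,-19.4+.3*k) for k in(1,2,3,4,5)]+[(-24,34.5,0,-17.5),(-24,31,0,-17)]
rows(L)
E
```

```text
12.4 [573.59830386 119.26037944 -19.41042026] [0.00951608 1.07432267 1.22172934] [ 200  276  117   60 5728]
[(225, np.int64(282)), (240, np.int64(281)), (258, np.int64(280)), (276, np.int64(278)), (290, np.int64(277))]
[[559.8, 84.3, 30.0], [567.3, 85.5, 30.0], [576.1, 86.7, 30.0], [584.8, 88.5, 30.0], [591.7, 89.4, 30.0]] yaw 0.16221795581967682 V y mid (np.float64(-22.893416750852936), np.float64(51.05270788940662)) mean [575.94637371  86.90327247  30.        ]
[3.14130557 0.15212859 1.61151506] (np.float64(-27.937232974942457), np.float64(82.48116327624746))
48.0 0.10400000000000001 [-2.0, 0.3, 0.0, 0.004, 0.0, 0.023]
45.5 0.07800000000000001 [-4.6, 0.8, 0.1, 0.008, 0.0, 0.049]
43.0 0.052000000000000005 [-7.2, 1.3, 0.2, 0.012, 0.0, 0.074]
40.5 0.02600000000000001 [-9.8, 1.9, 0.3, 0.016, 0.0, 0.1]
38.0 0.0 [-12.5, 2.4, 0.4, 0.02, 0.0, 0.126]
34.5 0 [-16.0, 1.9, 0.6, 0.02, 0.0, 0.126]
31 0 [-19.6, 1.5, 0.6, 0.02, 0.0, 0.126]
```

>>> play_rows(deltas=[-2,0.3,0,0.004,0,0.023,0.6,-4.6,0.8,0.1,0.008,0,0.049,0.6,-7.2,1.3,0.2,0.012,0,0.074,0.6,-9.8,1.8,0.3,0.016,0,0.1,0.6,-12.5,2,0.4,0.02,0,0.126,0.6,-12.5,2,0.4,0.02,0,0.126,0.6,-12.5,2,0.4,0.02,0,0.126,0.6,-12.5,2,0.4,0.02,0,0.126,0.6])

```text
clock: 13.45
eef_pos: [575.6, 106.2, -18.1]
tool_rot: [-3.14, 0.153, 1.487]
force: [0.4, 1.1, -0.8]
width: 51.0
gripper_force: 0.5
```

```bash
python3 wl.py 34 -.086; python3 - <<'E'
from plan import *
s=read_state();print(s['tool_rot'],w2v(*s['eef_pos'][:2]))
rows([(-24,y,0,-17) for y in(36,32,28,24,20,16,12,8)])
E
```

```text
13.45 [575.58882778 106.20056101 -18.14958838] [ 0.36982271  1.07424115 -0.83998753] [ 200  278  117   58 5838]
[(225, np.int64(278)), (240, np.int64(279)), (258, np.int64(279)), (276, np.int64(279)), (290, np.int64(278))]
[[558.3, 78.7, 34.0], [565.4, 77.6, 34.0], [574.0, 76.9, 34.0], [582.6, 76.1, 34.0], [589.4, 76.2, 34.0]] yaw -0.08329712098166403 V y mid (np.float64(-24.109917786984784), np.float64(41.09985328117419)) mean [573.95375359  77.11192272  34.        ]
[-3.14004774  0.15266016  1.48665243] (np.float64(-25.089305490834384), np.float64(70.38674569515712))
36 0 [-2.0, 1.1, -0.9, -0.001, 0.001, 0.002]
32 0 [-6.1, 1.1, -0.2, -0.001, 0.001, 0.002]
28 0 [-10.2, 1.1, 0.4, -0.001, 0.001, 0.002]
24 0 [-14.3, 1.1, 1.0, -0.001, 0.001, 0.002]
20 0 [-18.4, 1.0, 1.7, -0.001, 0.001, 0.002]
16 0 [-22.4, 1.0, 2.3, -0.001, 0.001, 0.002]
12 0 [-26.4, 1.0, 2.9, -0.001, 0.001, 0.002]
8 0 [-30.3, 1.0, 3.5, -0.001, 0.001, 0.002]
```

The can is square to the groove (yaw −0.083) at V y≈40. I'll roll it over the lip.

>>> play_rows(deltas=[-3,0,-0.8,0,0,0,0.6,-6,0,-0.3,0,0,0,0.6,-10,0,0.3,0,0,0,0.6,-13,0,0.8,0,0,0,0.6,-16,0,1.3,0,0,0,0.6,-19,0,1.7,0,0,0,0.6,-22,0,2.2,0,0,0,0.6,-25,0,2.7,0,0,0,0.6,-28,0,3.1,0,0,0,0.6,-28,0,3.1,0,0,0,0.6])

```text
clock: 14.75
eef_pos: [573.2, 77.2, -17.0]
tool_rot: [-3.14, 0.153, 1.486]
force: [-0.4, -0.4, -0.4]
width: 51.4
gripper_force: 0.0
```

```bash
python3 wl.py 33.9 -.086
```

```text
14.75 [573.17217114  77.19182776 -16.99189422] [-0.43822628 -0.43420899 -0.44526692] [ 200  288  117   47 4794]
[(225, np.int64(288)), (240, np.int64(289)), (258, np.int64(289)), (276, np.int64(289)), (290, np.int64(289))]
[[554.5, 40.9, 33.9], [561.9, 39.7, 33.9], [570.8, 39.0, 33.9], [579.8, 38.2, 33.9], [586.7, 37.4, 33.9]] yaw -0.10316317656348517 V y mid (np.float64(-24.00725967964957), np.float64(3.0763586160553036)) mean [570.75855328  39.05817084  33.9       ]
```

The can dropped into the groove (V y≈0–3 by a slightly biased wrist estimate, yaw −0.10…−0.08). I'll back off, lift, and turn the shut fingers to come behind the terminal end.

>>> play_rows(deltas=[12,0,-2,0,0,0,0.6,25,0,-4,0,0,0,0.6,30,0,-40,0,0,0,0.6,30,0,-90,0,0,0,0.3,30,0,-120,0,0,0,0,30,0,-120,0,0,0,0])

```text
clock: 15.55
eef_pos: [579.7, 129.3, 99.9]
tool_rot: [3.137, 0.148, 1.488]
force: [1.1, 0.2, -0.4]
width: 0.0
gripper_force: 0.0
```

```bash
python3 look.py 570.6 36 -.0866 33.9 c2.png; python3 - <<'E'
from mv import *
p=v2w(-135,0);print(p,delta([*p,90],np.pi+V[2],0))
E
```

```text
15.55 [579.65302444 129.32520549  99.86016233] [3.13718306 0.14823633 1.48832049] [ 1.0768123   0.16972474 -0.38850646]
None [ 5.76023e+02  3.17270e+01 -1.40000e-01] 1.242 V [-18.2  -3.8] -0.053
scene [ 5.7704e+02  2.9679e+01 -1.0900e-01] 0.297 V [-17.   -5.7] -0.023
side [5.51299e+02 3.62830e+01 1.88000e-01] 0.905 V [-43.2  -1.4] 0.275
(np.float64(460.005904009951), np.float64(45.576392585874935)) [-89.0, -110.2, 20.8, -0.119, 0.118, -1.564]
```

>>> play_rows(deltas=[-30,-35,5,-0.04,0.04,-0.52,0,-60,-70,10,-0.08,0.08,-1.04,0,-89,-110,20,-0.119,0.118,-1.564,0,-89,-110,20,-0.119,0.118,-1.564,0,-89,-110,20,-0.119,0.118,-1.564,0,-89,-110,20,-0.119,0.118,-1.564,0,-89,-110,20,-0.119,0.118,-1.564,0,-89,-110,20,-0.119,0.118,-1.564,0,-89,-110,20,-0.119,0.118,-1.564,0,-89,-110,20,-0.119,0.118,-1.564,0])

```text
clock: 16.9
eef_pos: [459.6, 44.8, 89.8]
tool_rot: [-3.141, -0.003, 3.053]
force: [0.2, 0.2, -0.5]
width: 0.3
gripper_force: 0.0
```

```bash
python3 look.py 571 34 -.0866 33.9 c3.png; python3 - <<'E'
from mv import *
s=read_state();print(s['clock'],s['tool_rot'],s['qpos'][6],w2v(*s['eef_pos'][:2]))
p=v2w(-135,0);print(delta([*p,-8],np.pi+V[2],0))
a=get_image('wrist');cv2.imwrite('pics/w5.png',cv2.resize(a[:,:,::-1],(800,600),interpolation=cv2.INTER_CUBIC))
# put the wrist view into one picture with the side/scene crops
c=cv2.imread('pics/c3.png');w=cv2.resize(a[190:340,156:356,::-1],(310,232),interpolation=cv2.INTER_CUBIC)
w=cv2.copyMakeBorder(w,0,0,0,800-310,cv2.BORDER_CONSTANT);cv2.imwrite('pics/c3w.png',np.vstack([c,w])[:599])
E
```

```text
16.9 [459.56749069  44.79936412  89.8440953 ] [-3.14144556e+00 -2.62710393e-03  3.05257123e+00] [ 0.20083041  0.21938824 -0.49094931]
None [ 5.70991e+02  3.17380e+01 -5.80000e-02] 0.26 V [-23.2  -4.2] 0.028
scene [ 5.70255e+02  3.11800e+01 -1.06000e-01] 0.118 V [-23.9  -4.8] -0.019
side [ 5.74336e+02  3.22450e+01 -9.60000e-02] 0.119 V [-19.9  -3.4] -0.01
17.0 [-3.14095556e+00 -1.42423935e-03  3.05288450e+00] 0.6175154706220606 (np.float64(-135.11216898612332), np.float64(-0.5363056120268439))
[-0.3, 0.6, 98.3, -0.001, -0.001, -0.002]
```

View pics/c3w.png

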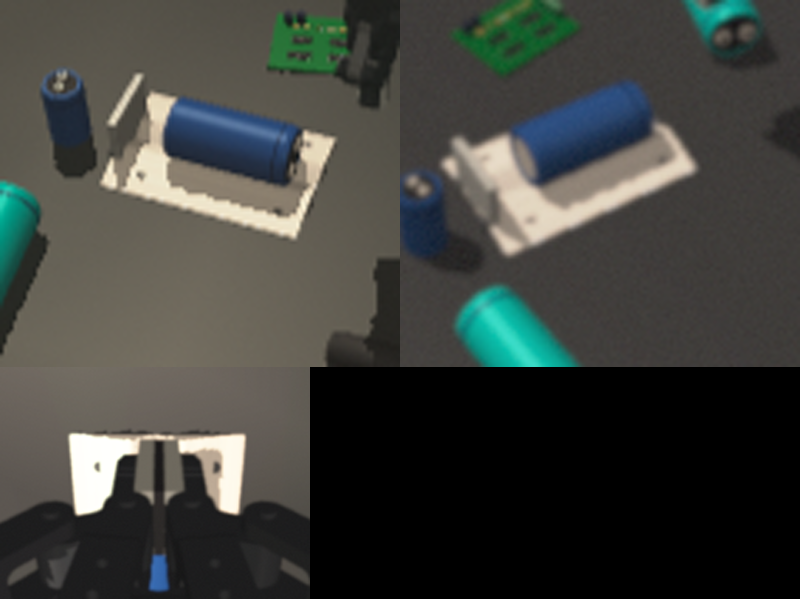

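The side and scene crops show the blue can lying in the groove, about 30 mm short of the stop, with its terminals toward the robot. The wrist inset shows the shut fingers centred on the groove, tips at (160,440). I'll lower behind the terminal end and approach.

>>> play_rows(deltas=[0,0.6,40,0,0,0,0,0,0.6,80,0,0,0,0,0,0.6,100,0,0,0,0,0,0.6,100,0,0,0,0,-10,0.6,100,0,0,0,0,-20,0.6,100,0,0,0,0,-28,0.6,100,0,0,0,0,-34,0.6,100,0,0,0,0,-38,0.6,100,0,0,0,0,-38,0.6,100,0,0,0,0])

```text
clock: 18.3
eef_pos: [498.6, 42.2, -9.0]
tool_rot: [-3.141, 0.0, 3.054]
force: [-0.6, -0.8, 0.4]
width: -0.2
gripper_force: 0.0
```

>>> play_rows(deltas=[-2,0,0,0,0,0,0,-4,0,0,0,0,0,0,-6,0,0,0,0,0,0,-8,0,0,0,0,0,0,-10,0,0,0,0,0,0,-12,0,0,0,0,0,0,-14,0,0,0,0,0,0,-16,0,0,0,0,0,0,-18,0,0,0,0,0,0])

```text
clock: 19.42
eef_pos: [516.7, 40.6, -9.0]
tool_rot: [-3.141, 0.0, 3.054]
force: [-2.2, 0.2, 0.8]
width: -0.1
gripper_force: 1.1
```

```bash
cat > ck.py <<'E'
from fit import *; from mv import *
s=read_state();print(s['clock'],s['eef_pos'],w2v(*s['eef_pos'][:2]),s['tool_rot'],s['force'])
# plain end rim: leftmost blue pixels of the can in both views vs prediction for can at V x
ims={n:get_image(n) for n in('scene','side')}
for n in ims:
    p0=np.array([*v2w(0,0),V[2]]);h=np.array([w2px(n,a) for a in cyl(p0,33.9)]);l=h.min(0)-16;u=h.max(0)+14
    m=mask(ims[n],[int(k) for k in(l[0],u[0],l[1],u[1])]);t=np.percentile(m[:,0],[0,1,99,100])
    f=[]
    for x in(-30,-20,-10,0,10,14.5,18):
        q=np.array([w2px(n,a) for a in cyl([*v2w(x,0),V[2]],33.9)]);f.append((x,round(q[:,0].min(),1),round(q[:,0].max(),1)))
    print(n,m.min(0),m.max(0),t,f)
E
python3 ck.py
```

```text
19.425 [516.65585472  40.56532046  -9.00281178] (np.float64(-78.12892478369663), np.float64(-0.09253741471207899)) [-3.14098924e+00  3.60276354e-04  3.05396821e+00] [-2.17842928  0.24989074  0.78118761]
scene [230 190] [272 220] [230. 232. 271. 272.] [(-30, np.float64(235.2), np.float64(279.6)), (-20, np.float64(231.8), np.float64(276.4)), (-10, np.float64(228.5), np.float64(273.1)), (0, np.float64(225.1), np.float64(269.9)), (10, np.float64(221.6), np.float64(266.6)), (14.5, np.float64(220.1), np.float64(265.2)), (18, np.float64(218.9), np.float64(264.0))]
side [226 193] [261 218] [226. 226. 261. 261.] [(-30, np.float64(230.5), np.float64(273.2)), (-20, np.float64(227.0), np.float64(269.7)), (-10, np.float64(223.6), np.float64(266.2)), (0, np.float64(220.2), np.float64(262.8)), (10, np.float64(216.8), np.float64(259.3)), (14.5, np.float64(215.3), np.float64(257.8)), (18, np.float64(214.1), np.float64(256.6))]
```

Contact: about 2 N while sliding, with the can at V x≈−15. I'll go on sliding it.

>>> play_rows(deltas=[-2,0,0,0,0,0,0,-4,0,0,0,0,0,0,-6,0,0,0,0,0,0,-8,0,0,0,0,0,0,-10,0,0,0,0,0,0,-12,0,0,0,0,0,0,-14,0,0,0,0,0,0,-16,0,0,0,0,0,0,-18,0,0,0,0,0,0,-20,0,0,0,0,0,0])

```text
clock: 20.78
eef_pos: [536.4, 38.8, -9.0]
tool_rot: [-3.141, 0.0, 3.054]
force: [-1.7, 0.2, 0.2]
width: 0.5
gripper_force: 1.0
```

```bash
python3 ck.py
```

```text
20.775 [536.37445409  38.76845836  -8.95689761] (np.float64(-58.32880579362043), np.float64(-0.17716879279965703)) [-3.14077057e+00  1.22116530e-04  3.05407362e+00] [-1.72791992  0.19000459  0.23078422]
scene [223 193] [266 224] [223. 225. 265. 266.] [(-30, np.float64(235.2), np.float64(279.6)), (-20, np.float64(231.8), np.float64(276.4)), (-10, np.float64(228.5), np.float64(273.1)), (0, np.float64(225.1), np.float64(269.9)), (10, np.float64(221.6), np.float64(266.6)), (14.5, np.float64(220.1), np.float64(265.2)), (18, np.float64(218.9), np.float64(264.0))]
side [219 192] [255 217] [219. 219. 254. 255.] [(-30, np.float64(230.5), np.float64(273.2)), (-20, np.float64(227.0), np.float64(269.7)), (-10, np.float64(223.6), np.float64(266.2)), (0, np.float64(220.2), np.float64(262.8)), (10, np.float64(216.8), np.float64(259.3)), (14.5, np.float64(215.3), np.float64(257.8)), (18, np.float64(214.1), np.float64(256.6))]
```

Can at V x≈5; about 9 mm remains. I'll continue at 1 mm per row and watch the force.

>>> play_rows(deltas=[-1,0,0,0,0,0,0,-2,0,0,0,0,0,0,-3,0,0,0,0,0,0,-4,0,0,0,0,0,0,-5,0,0,0,0,0,0,-6,0,0,0,0,0,0])

```text
clock: 21.62
eef_pos: [542.3, 38.3, -8.9]
tool_rot: [-3.141, 0.0, 3.054]
force: [-2.4, -0.1, 0.7]
width: 0.3
gripper_force: 1.2
```

>>> play_rows(deltas=[-1,0,0,0,0,0,0,-2,0,0,0,0,0,0,-2,0,0,0,0,0,0])

```text
clock: 22.0
eef_pos: [544.1, 38.2, -9.0]
tool_rot: [-3.141, -0.0, 3.054]
force: [-3.7, -1.0, 1.8]
width: 0.0
gripper_force: 1.6
```

>>> play_rows(deltas=[-1,0,0,0,0,0,0,-1,0,0,0,0,0,0])

```text
clock: 22.25
eef_pos: [544.0, 38.1, -9.0]
tool_rot: [-3.14, -0.002, 3.054]
force: [-5.8, -0.8, 3.3]
width: 0.0
gripper_force: 2.7
```

>>> play_rows(deltas=[-1,0,0,0,0,0,0,-1,0,0,0,0,0,0])

```text
clock: 22.5
eef_pos: [544.0, 38.1, -9.1]
tool_rot: [-3.14, -0.003, 3.055]
force: [-7.4, -0.7, 4.3]
width: -0.1
gripper_force: 3.8
```

The tool has stalled at 544.0 mm while the force rises, so the can is against the stop. I'll back off and verify.

>>> play_rows(deltas=[5,0,0,0,0,0,0,20,0,0,0,0,0,0,45,0,0,0,0,0,0,75,0,-20,0,0,0,0,75,0,-80,0,0,0,0,75,0,-120,0,0,0,0,75,0,-120,0,0,0,0,75,0,-120,0,0,0,0])

```text
clock: 23.5
eef_pos: [472.2, 44.5, 111.0]
tool_rot: [-3.141, 0.002, 3.054]
force: [-0.7, 0.1, -1.3]
width: -0.2
gripper_force: 0.0
```

```bash
python3 ck.py; p=$(python3 -c "
from mv import *;print(*v2w(14.5,0))"); python3 look.py $p -.0866 33.9 c4.png
python3 - <<'E'
from h import *
a=get_image('scene').astype(int);b=cv2.imread('pics/a.png')[:,:,::-1].astype(int)
d=(abs(a-b).sum(2)>90).astype(np.uint8);n,l,s,c=cv2.connectedComponentsWithStats(d)
print([s[i].tolist() for i in range(1,n) if s[i,4]>25])
E
```

```text
23.5 [472.19649206  44.5009108  110.99055558] (np.float64(-122.76207506113148), np.float64(-0.017065620702773288)) [-3.14121004e+00  1.65426095e-03  3.05376434e+00] [-0.67287752  0.1164344  -1.25785713]
scene [222 194] [262 224] [222. 224. 261. 262.] [(-30, np.float64(235.2), np.float64(279.6)), (-20, np.float64(231.8), np.float64(276.4)), (-10, np.float64(228.5), np.float64(273.1)), (0, np.float64(225.1), np.float64(269.9)), (10, np.float64(221.6), np.float64(266.6)), (14.5, np.float64(220.1), np.float64(265.2)), (18, np.float64(218.9), np.float64(264.0))]
side [216 191] [256 216] [216. 217. 254. 256.] [(-30, np.float64(230.5), np.float64(273.2)), (-20, np.float64(227.0), np.float64(269.7)), (-10, np.float64(223.6), np.float64(266.2)), (0, np.float64(220.2), np.float64(262.8)), (10, np.float64(216.8), np.float64(259.3)), (14.5, np.float64(215.3), np.float64(257.8)), (18, np.float64(214.1), np.float64(256.6))]
23.6 [471.2359241   44.51936504 110.19473823] [-3.14088242e+00 -8.17674613e-04  3.05414091e+00] [-0.30644146 -0.80581548 -0.298218  ]
None [ 6.12129e+02  2.82870e+01 -8.90000e-02] 0.328 V [18.  -4.1] -0.002
scene [ 6.02787e+02  2.76590e+01 -6.00000e-02] 0.2 V [ 8.8 -5.5] 0.026
side [ 6.13134e+02  2.96750e+01 -1.01000e-01] 0.108 V [18.9 -2.6] -0.014
[[197, 0, 8, 13, 34], [220, 0, 15, 16, 99], [240, 0, 136, 164, 6257], [432, 0, 11, 12, 67], [393, 11, 59, 45, 586], [402, 23, 23, 32, 352], [389, 44, 15, 17, 131], [385, 61, 5, 18, 52], [436, 129, 30, 10, 118], [466, 139, 13, 11, 67], [473, 151, 13, 12, 102], [391, 153, 83, 79, 3295], [221, 194, 50, 39, 1137], [273, 222, 34, 25, 301], [271, 245, 10, 13, 82]]
```

```bash
python3 -c "from cell import *;print(finish_job())"
```

```text
the job is handed in; nothing more can be done
None
```

I rolled the capacitor into the V-block groove, pushed its plain end up against the end stop and handed the job in; the robot was clear of everything, and no result came back from the judging.

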